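# Slide the power board out over the inspection camera and hold it

### The arm

A 6-joint arm with a two-finger parallel gripper is mounted at the origin on the work surface. World frame = base frame: x ahead of the robot, y to its left, z up, the work surface at z = 0. Lengths are in mm, angles in rad, forces in N, time in s.
With the tool pointing down it reaches from about 425 to 950 mm from the base axis. Payload 14.7 kg.
Tool frame: the origin (TCP) lies midway between the tips of the shut fingers; the grasp point (between the pads) lies 19 mm behind it (manip.tcp_to_grasp is the distance from the TCP to the grasp point, in mm); z points along the fingers, y is the direction in which the jaws open and shut (so a half turn about z gives the same grasp; the last joint's range is limited). The gripper opens to 85 mm and grips with 20 to 120 N. Pads are 22 mm wide; open, the fingers measure 114 mm over their backs; the gripper's body (76 mm by 85 mm) begins 54 mm behind the grasp point. The pads swing forward as they close: fully open they stand 13 mm farther back than shut.
Start: joints at [1.093, 0.48, 1.596, -0, 1.065, -0.047], TCP at [271.415, 590.615, 231.297] pointing down, gripper open.
Joint ranges: [-2.75, 2.75], [-0.82, 2.05], [0.23, 2.67], [-1.56, 4.7], [0.09, 2.69], [-2.92, 2.92]. Speed limits (rad/s): [1.89, 1.89, 2.39, 3.01, 3.01, 3.01].

### API

Orientations are given as [roll, pitch, yaw] about the fixed x, y, z axes, in that order (R = Rz(yaw) Ry(pitch) Rx(roll)).
In Python, from plant import manip gives the robot as it stands.
- The arm moves only by the tool servo_tool, never from a script. Its argument "increments" is text: rows parted by semicolons, each of 5 numbers parted by spaces: the finger opening in mm, from 0 to 85.4, then the shift along the world's x, y, z in mm, then the turn about the world's z in degrees. A call has 1 to 12 rows; each row shifts and turns the commanded pose from where the row before left it; what a row does not reach is not made up. A row lasts 1/10 s, in which the tool goes at most 50 mm and 8.59 degrees, less where a joint would pass 70% of its speed; a pose out of reach is approached as far as the arm can. A call is refused whole if a number of a shift passes 50 or a number of a turn 8.59, either way. A call with a gripper value outside its range is refused whole. The fingers move at their own pace and stop on an object; "grip_force" is the grip in N (left out, the last holds). Time passes only in rows, so rows that do not move let the fingers close. It gives the time, the measured TCP pose, the force and the opening at its end, in the units of the state.
- manip.sense(): the state, without advancing time (a new reading comes with each control period).
- manip.camera(name): name is "scene" or "top" or "wrist"; returns a dict with "pixels" (480x640x3 uint8, red, green, blue), "intrinsics" (3x3 intrinsics, pixels), "dist" ([k1, k2, p1, p2, k3] as OpenCV has them; the pictures are not rectified), "extrinsics" (4x4, takes a point from world to camera coordinates); the wrist camera has in their place "hand_eye" (4x4, takes a point from camera to tool coordinates, whose origin is the TCP and whose axes are the flange's). Camera axes: x right, y up, looking along -z (the intrinsics and any distortion apply to the point x, -y, -z); pixel columns grow to the right and rows downward; lengths in mm; the calibration is good to about 2 mm. A picture is of the moment at which its call begins: read the wrist's pose just before it. There is no depth.
- manip.close_job(): hands the job in, once; it reports no verdict.
Trained networks look in the newest picture that a camera, given by its name, has taken for a name from the list of things; names that differ only in an ending like _2 or _b are one class to them, and where a whole thing is asked for, a point or a joint stands for the part that bears it (a point fixed in the world has none). Each returns a list of dicts, best first, with "score" (0 to 1); they miss things now and then, are a little off and sometimes report something else, mostly with a low value. They report only what shows in the picture. A call takes as long as a camera call. They do not tell look-alikes from the thing itself.
- manip.spot_in(name, camera): "box" ([left, top, width, height] as shares, 0 to 1, of the picture: columns of its width, rows of its height, round what is visible of it).
- manip.regions_of(name, camera): "region" (480x640 bool, what is visible of it) and "box" ([left, top, width, height] as shares, 0 to 1, of the picture: columns of its width, rows of its height, round what is visible of it).
The state is a dict: "t": time; "q": joint angles; "dq": joint speeds; "effort": joint torques, N m; "position": TCP position; "tcp_rot": TCP orientation; "wrist_force": force on the tool from outside, world axes, zero at the start; "wrist_torque": the same for the moment, N m; "grip_width": opening from 0.0 (shut) to 1.0 (fully open).
Only numpy, scipy, OpenCV 4.12 (cv2) and the standard library are available. Lean on these libraries where they do the work, as an engineer would, in place of code of your own. Each camera call takes 0.05 s, during which the arm holds its last target.

### The job

Pull the aluminium stop plate up out of its guides at the end of the bench stand and stand it in the empty slotted holder. Then slide the circuit board straight out over that end of the stand, without lifting it off, until its front edge is level with the upright pin beside the inspection camera, and finish still holding the board flat on the stand, because it would tip if let go. Leave the other things on the bench alone.

Things in the scene. Friction and masses are not known exactly. Their poses are not given: they have to be found in the camera images.
- stand: Fixed grey bench stand, flat aluminium top 150 (x) x 240 (y) mm, 60 mm above the bench. Origin: centre of underside; z up. The board slides out over its -y end (edge at y = -120 mm). There, two guide posts (|x| 55 to 75 mm, y -117 to -93 mm) rise 30 mm above the top, 110 mm apart inside; their vertical slots, 8 mm wide, open above, at y = -105 mm, hold the stop plate on the stand's top.
- stop_plate: Loose plain aluminium plate, 130 mm wide (its x), 5 mm thick (its y), 75 mm high (its z), about 0.12 kg. Origin: middle of its lower edge. It starts upright across the stand in the guide posts' slots, with its top 45 mm above the posts, and blocks the board's way.
- holder_empty: Fixed black slotted holder on the bench, 150 mm long (its x), 50 mm wide (its y), 40 mm high, with one straight groove along its x through its middle, 9 mm wide, 28 mm deep, open at both ends. Origin: centre of its underside. This is the empty one.
- slot (a point): Centre of the groove's floor in the empty holder, 12 mm above the bench; axes as holder_empty. The stop plate stands here with its lower edge on the floor, its width along the groove, its middle at the groove's middle, and may lean a little.
- holder_full: Fixed holder of the same shape, occupied by the spare circuit board; same axes. It may lie on either side of the empty one.
- board: Loose power circuit board on an aluminium base plate: 90 (x) x 180 (y) mm, 6 mm thick without parts, about 0.5 kg. Origin: centre of underside; z up. Front end at y = -90 mm carries a transformer (top 29 mm above the underside); balance point about 9 mm in front of the origin. Lies flat on the stand, front towards the stop plate, roughly along the stand's y; heat sink at the back end.
- heat_sink (a point): Top centre of the board's finned aluminium heat sink, a block 60 (board x) x 28 mm (board y), top 46 mm above the board's underside (40 above its upper face), 65 mm behind the board's origin. Firmly fixed, a good grip from above across its 28 mm. Nothing on the board within 20 mm of it is higher than 8 mm.
- board_front (a point): Middle of the board's front edge, at the underside, 90 mm in front of the board's origin.
- camera_unit: Fixed upward-looking inspection camera on the bench beyond the stand's end: black box 100 x 70 x 30 mm with a lens up to 42 mm above the bench; below the board's path. Turned like the stand: same axes. Origin: centre of its underside.
- mark (a point): Top of the camera unit's upright steel pin, 8 mm across, 100 mm above the bench, beside the board's path, 70 mm to the camera's +x side, 100 to 130 mm beyond the stand's edge. Axes as the stand. The board is far enough out when its front edge has the same y in this frame as the pin.
- spare_board: Bystander: green spare circuit board, 110 x 6 x 70 mm, standing on its long edge in the occupied holder
- multimeter: Bystander: black hand multimeter 90 x 180 x 36 mm lying on the bench
- screwdriver: Bystander: screwdriver lying on the bench
- flux_jar: Bystander: small jar, 56 mm across, 70 mm high
- solder_spool: Bystander: grey plastic spool, 60 mm across, 42 mm high
- tool_cup: Bystander: empty steel cup, 70 mm across, 90 mm high
- parts_tray: Bystander: blue divided tray 160 x 120 x 35 mm
Things that resemble listed ones, but are neither listed nor needed, are in the scene too. Leave any pink look-alike of the stop_plate alone.

How it is judged:
By the outcome, as a careful person would: the job done as asked, in the order asked, and still so for the second after the job is handed in, while the arm keeps its last pose, push and grip.
It also fails if it takes over 64 s, if anything falls off the work surface, if the arm or the gripper's body presses on something with over 40 N, if the wrist force passes 120 N, or if a joint passes its speed limit or range.

## Working session

There is one attempt and no reset: what is moved stays moved. The work goes in short steps, Python scripts to look and compute and a tool call to move; the robot and the scene stay as the last step left them, time stands still between calls to the robot, and variables do not carry over. Pictures are saved under pics/ and viewed, and the job is handed in when it is done.

Besides the shell and the picture viewer there is one more tool, called after ">>>" in YAML: its name, and indented under it one key for each argument. servo_tool: Moves the arm, as the interface text tells. Its arguments: {"type":"object","properties":{"increments":{"type":"string"},"grip_force":{"type":"number"}},"required":["increments"]}

```bash
mkdir -p pics; ls; python3 - <<'E'
from plant import manip
import cv2, numpy as np
for n in ["scene","top","wrist"]:
    s=manip.sense(); c=manip.camera(n)
    cv2.imwrite(f"pics/{n}0.png",c["pixels"][:,:,::-1]); np.savez(f"pics/{n}0.npz",**c,pos=s["position"],rot=s["tcp_rot"])
    print(n,c["intrinsics"].tolist(),c["dist"]); print(np.round(c.get("extrinsics",c.get("hand_eye")),3).tolist())
    for k in ["stop_plate","holder_empty","board","heat_sink","stand","camera_unit","spare_board"]:
        for d in manip.spot_in(k,n): 
            b=np.array(d["box"])*[640,480,640,480]; print(k,round(d["score"],2),b.round())
print(manip.sense())
E
```

```text
pics
scene [[490.9824508910124, 0.0, 325.4327657883661], [0.0, 490.9824508910124, 244.80216720044564], [0.0, 0.0, 1.0]] [-0.03021196  0.          0.          0.          0.        ]
[[0.31, 0.951, 0.007, -171.944], [-0.587, 0.185, 0.788, 233.238], [0.748, -0.249, 0.615, -1533.098], [0.0, 0.0, 0.0, 1.0]]
stop_plate 0.62 [328. 188.  44.  39.]
stop_plate 0.56 [308. 210.  25.  53.]
holder_empty 0.76 [135. 250.  28.  65.]
board 0.63 [330. 218.  89.  46.]
heat_sink 0.88 [330. 216.  82.  48.]
heat_sink 0.34 [248. 255.  36.  49.]
stand 0.59 [305. 221. 118.  75.]
stand 0.24 [331. 217.  84.  43.]
camera_unit 0.82 [245. 260.  41.  44.]
camera_unit 0.45 [189. 244.  15.  52.]
camera_unit 0.33 [311. 212.  19.  48.]
camera_unit 0.24 [332. 217.  83.  44.]
spare_board 0.71 [188. 241.  15.  53.]
spare_board 0.44 [456. 224.  79.  58.]
top [[508.1030702121577, 0.0, 315.33422878119325], [0.0, 508.1030702121577, 234.6275426734245], [0.0, 0.0, 1.0]] [-0.09469575  0.          0.          0.          0.        ]
[[-0.021, -1.0, -0.008, 32.376], [0.993, -0.022, 0.118, -529.726], [-0.118, -0.005, 0.993, -1103.
[... 669 characters left out ...]
194. 373. 115.  29.]
{'t': 1.2, 'q': array([ 1.09339186e+00,  4.80238442e-01,  1.59630352e+00,  2.00733594e-06,
        1.06510486e+00, -4.65916296e-02]), 'dq': array([-8.19274449e-05,  2.53883740e-04,  2.44650676e-03, -7.13459505e-04,
       -1.32457657e-03,  1.56277524e-03]), 'effort': array([ 4.36494985e-03, -9.50509501e+01, -4.30638850e+01,  1.00332261e-04,
        1.70678457e-03, -1.51447034e-04]), 'position': array([271.41550792, 590.60686809, 231.27028035]), 'tcp_rot': array([-3.14153862e+00, -4.27726140e-06,  2.71077884e+00]), 'wrist_force': array([-0.0714741 , -0.8125807 ,  0.62831311]), 'wrist_torque': array([ 0.00233459,  0.03725755, -0.01459745]), 'grip_width': 1.002775727822321}
```

View pics/scene0.png

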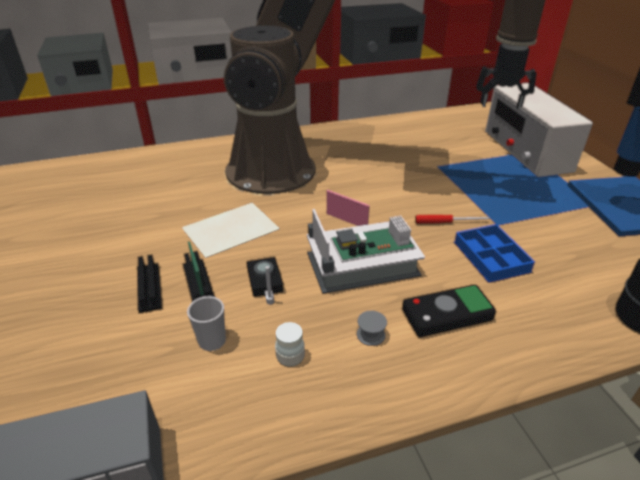

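View pics/top0.png

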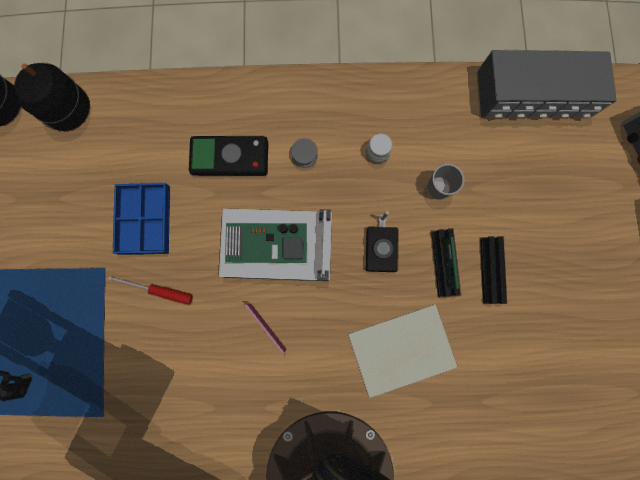

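View pics/wrist0.png

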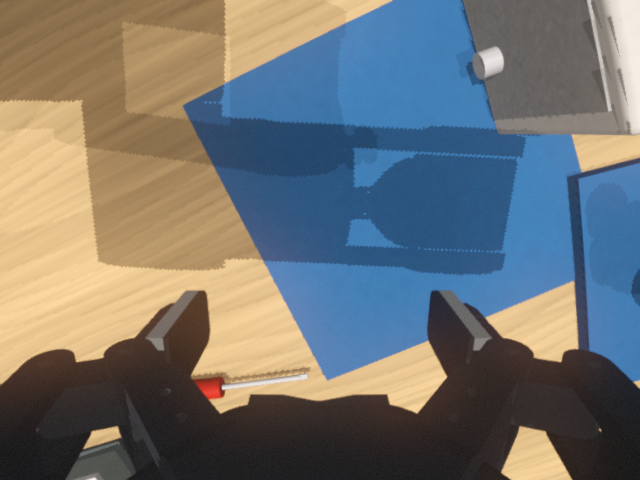

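```bash
python3 - <<'E'
import cv2
a=cv2.imread("pics/top0.png")[190:370,200:480]; cv2.imwrite("pics/topc.png",cv2.resize(a,None,fx=2.8,fy=2.8,interpolation=cv2.INTER_CUBIC))
a=cv2.imread("pics/scene0.png")[170:330,120:430]; cv2.imwrite("pics/scenec.png",cv2.resize(a,None,fx=2.5,fy=2.5,interpolation=cv2.INTER_CUBIC))
E
```

```text
(no output)
```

View pics/topc.png

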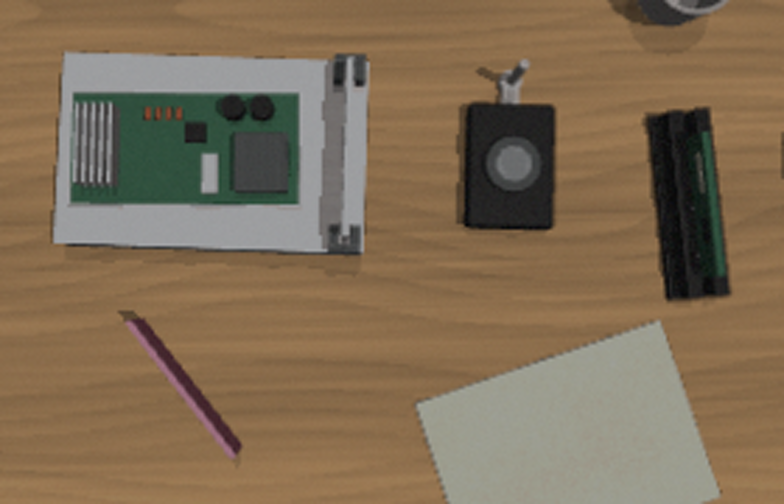

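View pics/scenec.png

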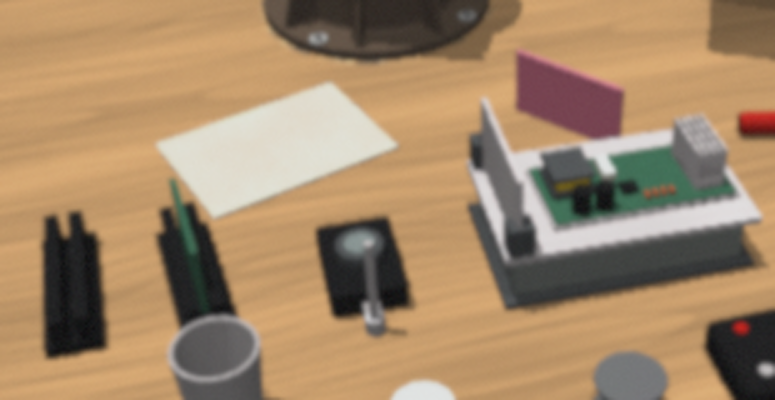

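```bash
cat > h.py <<'E'
import numpy as np, cv2
from scipy.spatial.transform import Rotation as Ro
def rays(c,uv):
    """returns origin, dirs in world; c has intrinsics,dist, extrinsics or (hand_eye,pos,rot)"""
    p=cv2.undistortPoints(np.array(uv,float).reshape(-1,1,2),c["intrinsics"],c["dist"]).reshape(-1,2)
    d=np.c_[p[:,0],-p[:,1],-np.ones(len(p))]
    T=cam2w(c)
    return T[:3,3], d@T[:3,:3].T
def cam2w(c):
    if "extrinsics" in c: return np.linalg.inv(c["extrinsics"])
    T=np.eye(4);T[:3,:3]=Ro.from_euler("xyz",c["rot"]).as_matrix();T[:3,3]=c["pos"]
    return T@c["hand_eye"]
def plane(c,uv,z):
    o,d=rays(c,uv); return o+d*((z-o[2])/d[:,2])[:,None]
def proj(c,X):
    X=np.atleast_2d(X); W=np.linalg.inv(cam2w(c)); P=X@W[:3,:3].T+W[:3,3]
    P=P*[1,-1,-1]
    return cv2.projectPoints(P,np.zeros(3),np.zeros(3),c["intrinsics"],c["dist"])[0].reshape(-1,2)
def load(n): return dict(np.load(f"pics/{n}.npz"))
def snap(cam,name):
    from plant import manip
    s=manip.sense(); c=manip.camera(cam); c=dict(c); c["pos"]=s["position"]; c["rot"]=s["tcp_rot"]
    np.savez(f"pics/{name}.npz",**c); cv2.imwrite(f"pics/{name}.png",c["pixels"][:,:,::-1]); return c,s
E
python3 - <<'E'
from h import *
c=load("top0")
f=lambda pts:[(200+(x+.5)/2.8-.5,190+(y+.5)/2.8-.5) for x,y in pts]
def show(n,pts,z): print(n,plane(c,pts,z)[:,:2].round(1).tolist())
show("stand",f([(64,52),(369,58),(362,251),(53,243)]),60)
show("board",f([(71,94),(299,93),(300,205),(69,204)]),66)
show("sink",f([(73,101),(117,101),(117,188),(73,185)]),106)
show("posts",f([(350,70),(344,238)]),90)
show("cam",f([(467,102),(553,104),(553,229),(464,227)]),30)
show("pin top",f([(520,65)]),100); show("pin base",f([(508,100)]),0)
show("holderE",[(481,237),(504,236),(507,303),(484,304)],40)
show("cup",[(445,180)],90)
show("holderF",[(433,231),(452,229),(461,296),(439,298)],40)
print(cam2w(c)[:3,3])
s=load("scene0")
g=lambda pts:[(120+(x+.5)/2.5-.5,170+(y+.5)/2.5-.5) for x,y in pts]
print("pin top scene",plane(s,g([(368,243)]),100))
print("plate top scene",plane(s,g([(485,100),(518,193)]),135))
E
```

```text
stand [[589.9, 223.7], [579.6, -15.7], [429.2, -6.6], [440.2, 232.3]]
board [[555.6, 217.0], [552.3, 39.4], [465.4, 40.3], [469.8, 218.6]]
sink [[544.4, 208.1], [543.6, 174.9], [478.3, 175.2], [481.2, 208.2]]
posts [[565.6, -0.2], [438.4, 7.2]]
cam [[547.2, -94.1], [544.0, -163.1], [444.1, -159.1], [447.3, -88.5]]
pin top [[565.0, -128.3]]
pin base [[552.1, -130.8]]
holderE [[515.8, -348.9], [516.8, -401.5], [367.8, -399.3], [367.2, -347.4]]
cup [[635.8, -261.6]]
holderF [[531.6, -241.2], [535.2, -284.2], [386.2, -296.8], [383.2, -247.7]]
[ 395.86514125   14.79465692 1158.42131546]
pin top scene [[ 567.79195386 -132.42223541  100.        ]]
plate top scene [[444.5189258    6.60737581 135.        ]
 [583.8025978   -7.52771889 135.        ]]
```

>>> servo_tool:
  increments: "85 33 -35 8 2; 85 33 -35 8 2; 85 33 -35 8 2; 85 33 -35 8 2; 85 33 -35 8 2; 85 33 -35 8 2; 85 0 -48 4 2; 85 0 -48 4 2; 85 0 -48 4 2; 85 0 -48 4 2; 85 0 -48 4 1; 85 0 -48 0 0"

```text
t: 2.4
position: [469.3, 90.9, 300.0]
tcp_rot: [3.141, 0.001, 3.078]
wrist_force: [0.8, 0.1, 1.0]
grip_width: 0.993
```

>>> servo_tool:
  increments: "85 0 -48 0 0; 85 0 -48 0 0; 85 0 -48 0 0; 85 0 -48 0 0; 85 0 -48 0 0; 85 0 -30 0 0; 85 0 0 0 0; 85 0 0 0 0"

```text
t: 3.2
position: [469.2, -177.8, 299.2]
tcp_rot: [3.141, -0.0, 3.075]
wrist_force: [-0.1, -0.3, -0.7]
grip_width: 0.998
```

```bash
python3 - <<'E'
from h import *
c,s=snap("wrist","w1"); print(s["t"],s["position"],s["tcp_rot"],s["q"])
E
```

```text
3.2 [ 469.18968147 -177.82575466  299.20693371] [ 3.14128488e+00 -1.92865800e-04  3.07545785e+00] [-4.22866748e-01  2.01780696e-01  1.84165657e+00  2.48230868e-04
  1.09844361e+00 -1.92764121e+00]
```

View pics/w1.png

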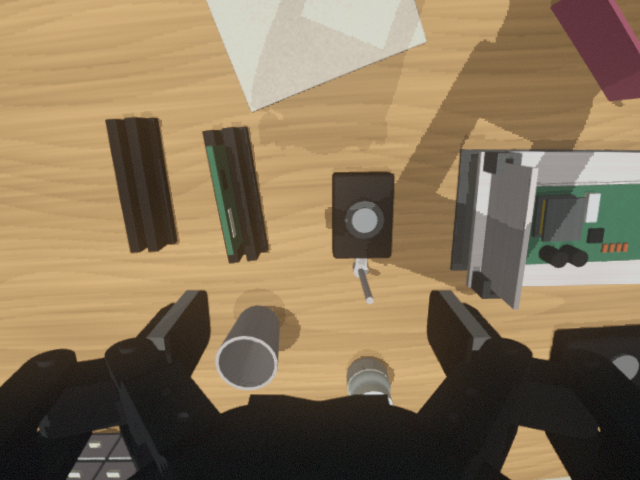

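```bash
python3 - <<'E'
import cv2
im=cv2.imread("pics/w1.png")
a=im[105:265,90:280]; cv2.imwrite("pics/w1a.png",cv2.resize(a,None,fx=3.5,fy=3.5,interpolation=cv2.INTER_CUBIC))
a=im[140:320,320:540]; cv2.imwrite("pics/w1b.png",cv2.resize(a,None,fx=3.3,fy=3.3,interpolation=cv2.INTER_CUBIC))
E
```

```text
(no output)
```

View pics/w1a.png

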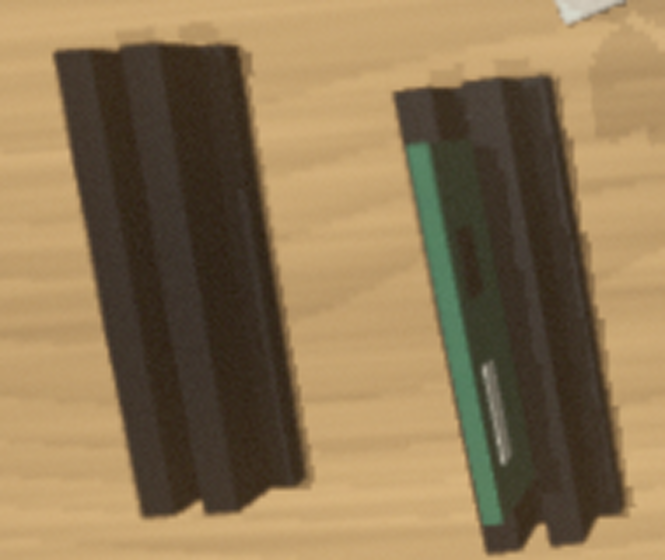

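View pics/w1b.png

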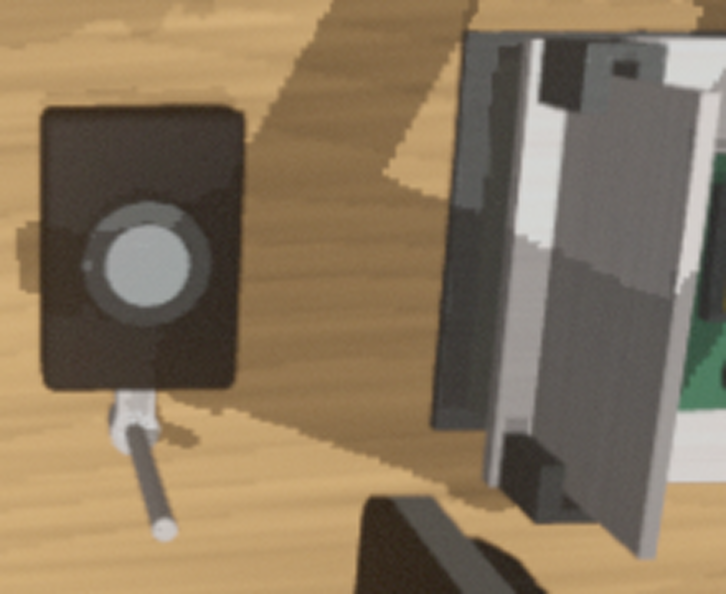

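```bash
python3 - <<'E'
from h import *
c=load("w1")
A=lambda pts:[(90+(x+.5)/3.5-.5,105+(y+.5)/3.5-.5) for x,y in pts]
B=lambda pts:[(320+(x+.5)/3.3-.5,140+(y+.5)/3.3-.5) for x,y in pts]
def show(n,pts,z):
    p=plane(c,pts,z)[:,:2]; d=np.diff(p,axis=0); print(n,p.round(1).tolist(),"mean",p.mean(0).round(1),"ang",np.degrees(np.arctan2(-d[0][1],-d[0][0])).round(2),"len",np.hypot(*d[0]).round(1))
show("hE left outer",A([(55,50),(143,517)])[::-1],40)
show("groove L",A([(92,50),(172,516)])[::-1],40)
show("groove R",A([(120,45),(205,512)])[::-1],40)
show("right outer",A([(163,43),(238,510)])[::-1],40)
show("plate top L",B([(700,92),(640,558)])[::-1],135)
show("plate top R",B([(718,92),(655,555)])[::-1],135)
show("stand edge",B([(528,40),(489,487)])[::-1],60)
show("pin top",B([(165,530),(165,530)]),100)
show("cam box",B([(42,108),(42,388)])[::-1],30)
show("cam box R",B([(245,110),(235,388)])[::-1],30)
E
```

```text
hE left outer [[519.1, -399.3], [370.1, -398.3]] mean [ 444.6 -398.8] ang -0.41 len 149.1
groove L [[519.4, -389.4], [371.0, -386.7]] mean [ 445.2 -388. ] ang -1.05 len 148.4
groove R [[518.7, -378.0], [370.3, -377.7]] mean [ 444.5 -377.8] ang -0.11 len 148.4
right outer [[518.7, -366.7], [370.8, -364.3]] mean [ 444.8 -365.5] ang -0.95 len 147.9
plate top L [[569.2, -2.3], [439.6, 3.4]] mean [5.044e+02 5.000e-01] ang -2.53 len 129.7
plate top R [[568.6, 1.9], [439.8, 8.1]] mean [504.2   5. ] ang -2.76 len 128.9
stand edge [[578.8, -15.8], [429.5, -9.6]] mean [504.1 -12.7] ang -2.37 len 149.5
pin top [[567.8, -132.1], [567.8, -132.1]] mean [ 567.8 -132.1] ang -180.0 len 0.0
cam box [[543.3, -165.9], [444.3, -160.5]] mean [ 493.8 -163.2] ang -3.13 len 99.1
cam box R [[547.8, -97.0], [449.3, -92.3]] mean [498.5 -94.6] ang -2.76 len 98.6
```

>>> servo_tool:
  increments: "50 9 45 0 1.2; 50 9 45 0 0; 50 9 45 0 0; 50 8.3 45.6 0 0; 50 0 0 -40 0; 50 0 0 -40 0; 50 0 0 -40 0; 50 0 0 -35 0; 50 0 0 -25 0; 50 0 0 -18 0; 50 0 0 0 0; 50 0 0 0 0"

```text
t: 4.45
position: [504.6, 4.1, 101.7]
tcp_rot: [3.142, -0.0, 3.1]
wrist_force: [-1.1, 0.5, 0.7]
grip_width: 0.591
```

```bash
python3 - <<'E'
from h import *
c,s=snap("wrist","w2"); print(s["t"],s["position"],s["tcp_rot"],s["wrist_force"])
E
```

```text
4.45 [504.57110304   4.07887223 101.6960462 ] [ 3.14153179e+00 -3.99144640e-04  3.09950661e+00] [-1.07438901  0.51142447  0.70291171]
```

View pics/w2.png

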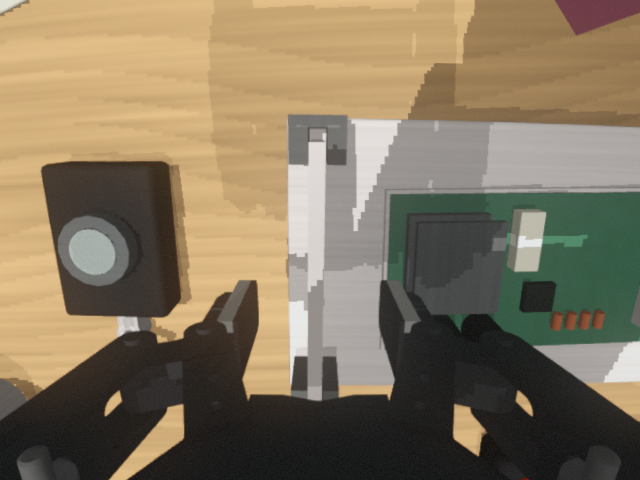

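>>> servo_tool:
  increments: "0 0 -1 0 0; 0 0 0 0 0; 0 0 0 0 0; 0 0 0 0 0; 0 0 0 0 0; 0 0 0 0 0; 0 0 0 0 0; 0 0 0 0 0"
  grip_force: 40

```text
t: 5.3
position: [505.1, 2.2, 101.9]
tcp_rot: [3.142, 0.001, 3.098]
wrist_force: [-1.6, 0.7, 8.9]
grip_width: 0.053
```

```bash
python3 - <<'E'
from h import *
c,s=snap("wrist","w3"); print(s["t"],s["position"],s["tcp_rot"],s["wrist_force"],s["wrist_torque"],s["grip_width"]*85.4)
E
```

```text
5.3 [505.07969001   2.18034837 101.94924375] [3.14151597e+00 1.00823410e-03 3.09793079e+00] [-1.60487151  0.66543255  8.94843273] [ 0.09746568  0.24638377 -0.11400851] 4.516315102041906
```

View pics/w3.png

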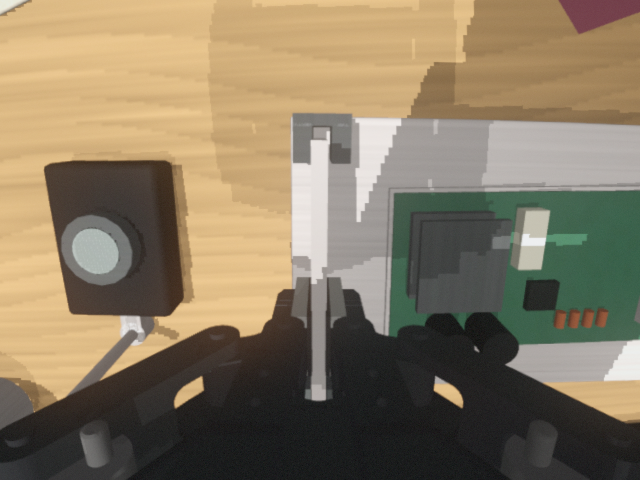

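>>> servo_tool:
  increments: "0 0 0 10 0; 0 0 0 25 0; 0 0 0 35 0; 0 -7 -40 5 0; 0 -7 -45 0 0; 0 -7 -45 0 1.9; 0 -7 -45 0 0; 0 -7 -45 0 0; 0 -7 -45 0 0; 0 -7 -45 0 0; 0 -7 -45 0 0; 0 -4 -20 0 0"

```text
t: 6.55
position: [444.0, -376.6, 177.1]
tcp_rot: [-3.14, 0.001, 3.129]
wrist_force: [0.7, -0.4, -0.8]
grip_width: 0.051
```

>>> servo_tool:
  increments: "0 0 -8 0 0; 0 0 0 -30 0; 0 0 0 -30 0; 0 0 0 -15 0; 0 0 0 0 0; 0 0 0 0 0; 0 0 0 0 0"

```text
t: 7.25
position: [445.4, -381.0, 102.6]
tcp_rot: [-3.14, 0.001, 3.132]
wrist_force: [-0.2, 0.5, -0.8]
grip_width: 0.052
```

```bash
python3 - <<'E'
from h import *
c,s=snap("wrist","w4"); print(s["t"],s["position"],s["tcp_rot"],s["wrist_force"],s["wrist_torque"],s["grip_width"]*85.4)
E
```

```text
7.25 [ 445.44219449 -380.95675516  102.60064225] [-3.14049990e+00  1.23486854e-03  3.13180446e+00] [-0.24210588  0.50749376 -0.81293915] [-0.04568985 -0.0343661  -0.02780005] 4.405298107166698
```

View pics/w4.png

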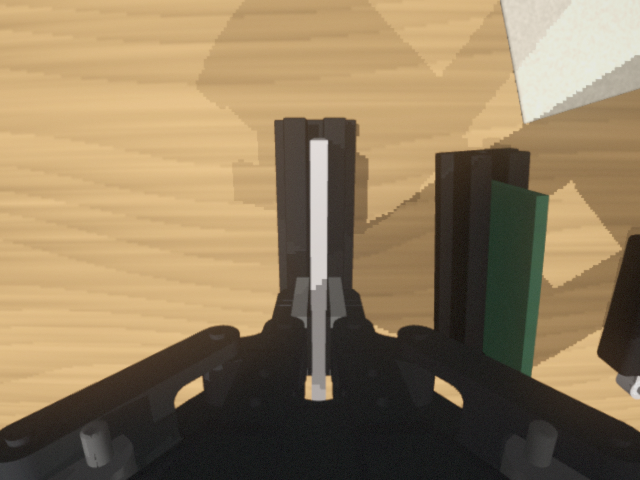

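```bash
python3 - <<'E'
import cv2
im=cv2.imread("pics/w4.png")
a=im[105:305,260:380]; a=cv2.convertScaleAbs(a,alpha=2.2); cv2.imwrite("pics/w4a.png",cv2.resize(a,None,fx=3,fy=3,interpolation=cv2.INTER_CUBIC)); cv2.imwrite("pics/w4b.png",cv2.resize(a[5:80],None,fx=6,fy=6,interpolation=cv2.INTER_CUBIC))
E
```

```text
(no output)
```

View pics/w4a.png

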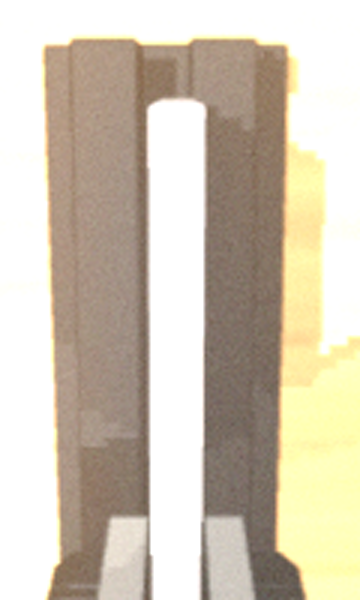

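View pics/w4b.png

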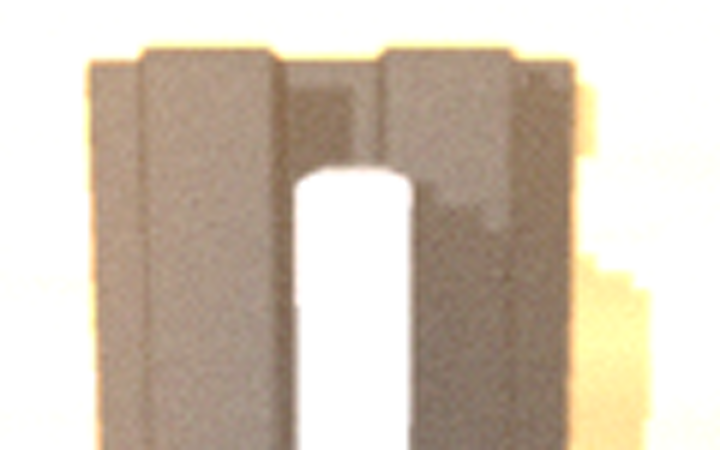

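```bash
python3 - <<'E'
from h import *
c=load("w4")
A=lambda pts:[(260+(x+.5)/3-.5,105+(y+.5)/3-.5) for x,y in pts]
for n,pts,z in [("Lo",[(80,440),(71,45)],40),("Li",[(139,440),(137,45)],40),("Ro",[(250,440),(255,45)],40),("Ri",[(192,45)],40),("plate top L",[(150,580),(147,110)],135.5),("plate top R",[(204,580),(206,110)],135.5)]:
    print(n,plane(c,A(pts),z)[:,:2].round(1).tolist())
print(plane(c,A([(163,100)]),135.5), plane(c,A([(177,97)]),135.5))
E
```

```text
Lo [[444.9, -399.8], [371.0, -399.2]]
Li [[444.9, -388.3], [371.1, -387.4]]
Ro [[445.1, -366.7], [371.3, -366.4]]
Ri [[371.2, -377.6]]
plate top L [[430.0, -383.7], [380.7, -383.3]]
plate top R [[430.1, -377.9], [380.8, -377.6]]
[[ 379.79212556 -381.77055946  135.5       ]] [[ 379.52201639 -380.4199255   135.5       ]]
```

>>> servo_tool:
  increments: "0 0.7 -2.2 0 0; 0 0 0 -8 0; 0 0 0 -8 0; 0 0 0 -6 0; 0 0 0 -5 0; 0 0 0 -5 0; 0 0 0 0 0"

```text
t: 8.0
position: [445.1, -382.6, 68.4]
tcp_rot: [3.141, -0.001, 3.131]
wrist_force: [-0.4, 0.3, -1.4]
grip_width: 0.048
```

>>> servo_tool:
  increments: "0 0 -0.4 -5 0; 0 0 0 -5 0; 0 0 0 -3 0; 0 0 0 -1 0; 0 0 0 0 0"

```text
t: 8.5
position: [445.4, -383.3, 55.1]
tcp_rot: [3.141, -0.0, 3.131]
wrist_force: [-0.7, 0.2, -1.7]
grip_width: 0.05
```

>>> servo_tool:
  increments: "0 0 0 -0.8 0; 0 0 0 -0.6 0; 0 0 0 0 0"

```text
t: 8.8
position: [445.5, -383.5, 54.1]
tcp_rot: [-3.141, 0.0, 3.131]
wrist_force: [0.1, -0.0, -1.1]
grip_width: 0.054
```

>>> servo_tool:
  increments: "0 0 0 -0.7 0; 0 0 0 0 0; 0 0 0 0 0"

```text
t: 9.1
position: [445.5, -383.6, 54.0]
tcp_rot: [-3.141, 0.0, 3.131]
wrist_force: [-3.9, 1.7, 12.0]
grip_width: 0.053
```

>>> servo_tool:
  increments: "12 0 0 0.5 0; 12 0 0 0 0; 30 0 0 0 0; 30 0 0 0 0; 30 0 0 0 0; 30 0 0 20 0; 30 0 0 30 0; 30 0 0 40 0; 30 0 0 40 0; 30 0 0 20 0; 30 0 0 0 0"

```text
t: 10.2
position: [446.7, -384.6, 207.0]
tcp_rot: [-3.138, 0.004, 3.131]
wrist_force: [-0.2, -0.1, 0.3]
grip_width: 0.349
```

```bash
python3 - <<'E'
from h import *
c,s=snap("wrist","w5"); print(s["t"],s["position"],s["tcp_rot"],s["wrist_force"],s["grip_width"]*85.4)
E
```

```text
10.2 [ 446.70261567 -384.58825482  206.9683878 ] [-3.13795119  0.00387064  3.13148338] [-0.18540321 -0.12570506  0.32156564] 29.834597250874793
```

View pics/w5.png

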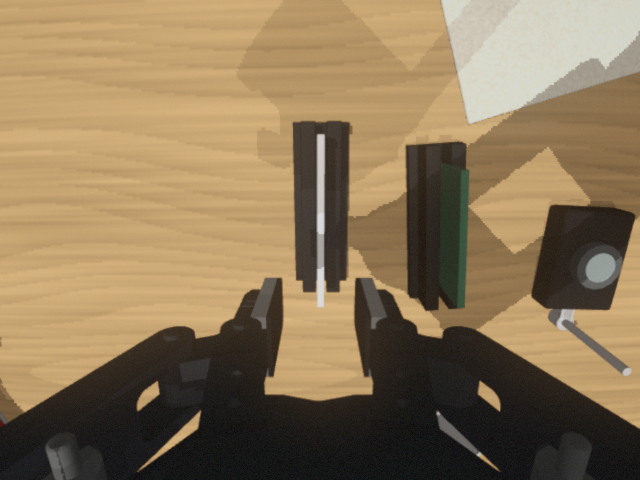

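>>> servo_tool:
  increments: "60 5 40 8 0; 60 5 48 8 -2; 60 5 48 8 0; 60 5 48 8 0; 60 5 48 8 0; 60 5 48 5 0; 60 5 48 0 0; 60 5 48 0 0; 60 5 48 0 0; 60 5 48 0 0; 60 5 40 0 0; 60 0 0 0 0"

```text
t: 11.45
position: [500.1, 132.7, 247.4]
tcp_rot: [3.141, -0.001, 3.1]
wrist_force: [-0.1, -0.2, -0.1]
grip_width: 0.704
```

```bash
python3 - <<'E'
from h import *
c,s=snap("wrist","w6"); print(s["t"],s["position"],s["tcp_rot"],s["dq"].round(3))
E
```

```text
11.45 [500.12896493 132.70950725 247.37399526] [ 3.14100282e+00 -1.42098321e-03  3.10023625e+00] [-0.071 -0.016  0.033 -0.026  0.003 -0.079]
```

View pics/w6.png

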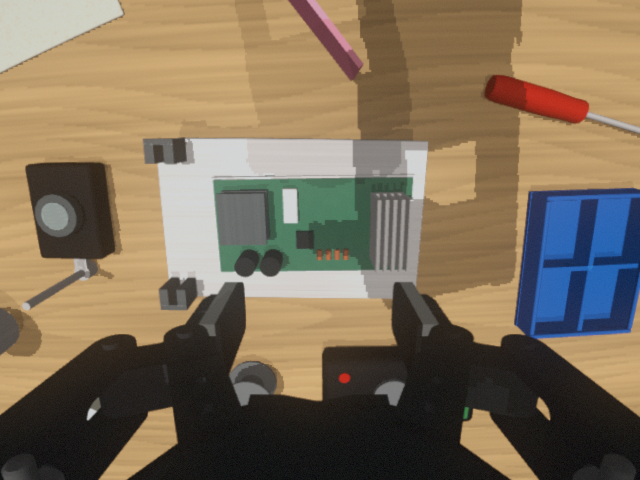

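```bash
python3 - <<'E'
import cv2
im=cv2.imread("pics/w6.png")
a=im[130:310,200:440]; cv2.imwrite("pics/w6a.png",cv2.resize(a,None,fx=3.2,fy=3.2,interpolation=cv2.INTER_CUBIC))
E
```

```text
(no output)
```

View pics/w6a.png

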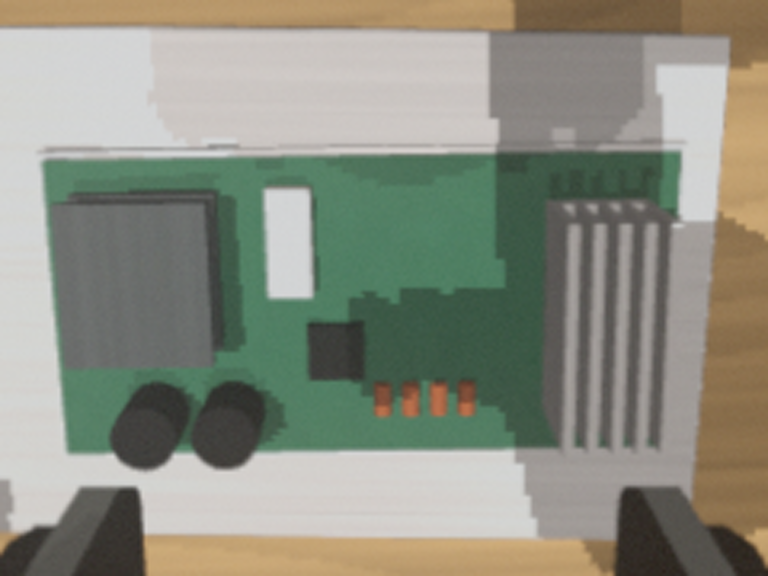

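```bash
python3 - <<'E'
from h import *
c=load("w6")
A=lambda pts:[(200+(x+.5)/3.2-.5,130+(y+.5)/3.2-.5) for x,y in pts]
for n,pts,z in [("board fn,bn,ff",[(42,157),(682,152),(68,452)],66),("sink",[(566,222),(672,222),(661,451),(562,452)],106),("stand back",[(728,38),(690,535)],60)]:
    p=plane(c,A(pts),z)[:,:2];print(n,p.round(1).tolist(),p.mean(0).round(1))
p=plane(c,A([(42,157),(682,152),(68,452)]),66)[:,:2]
u=(p[1]-p[0])/np.linalg.norm(p[1]-p[0]); print(np.linalg.norm(p[1]-p[0]),np.linalg.norm(p[2]-p[0]),np.degrees(np.arctan2(-u[0],u[1])))
ctr=(p[1]+p[2])/2; print("ctr",ctr,"sink exp",ctr+65*u, "front",ctr-90*u)
E
```

```text
board fn,bn,ff [[467.0, 41.3], [472.6, 216.9], [553.2, 39.1]] [497.6  99.1]
sink [[483.8, 178.8], [484.8, 204.8], [544.3, 203.4], [543.5, 177.9]] [514.1 191.2]
stand back [[442.7, 230.4], [589.9, 224.1]] [516.3 227.2]
175.73245493221918 86.23533785384488 -1.8534291807504433
ctr [512.9065314  128.02069157] sink exp [515.00881342 192.98668583] front [509.99567938  38.06777644]
```

>>> servo_tool:
  increments: "60 7 30 0 0.6; 60 7 28 -10 0; 60 0 0 -40 0; 60 0 0 -40 0; 60 0 0 -20 0; 60 0 0 0 0; 60 0 0 0 0"

```text
t: 12.2
position: [514.3, 185.7, 138.6]
tcp_rot: [-3.141, -0.001, 3.106]
wrist_force: [1.0, 0.8, -0.1]
grip_width: 0.707
```

```bash
python3 - <<'E'
from h import *
c,s=snap("wrist","w7"); print(s["t"],s["position"],s["tcp_rot"],s["dq"].round(3))
E
```

```text
12.2 [514.28278344 185.72603169 138.57393285] [-3.14107826e+00 -1.23527276e-03  3.10610799e+00] [ 0.004 -0.027 -0.022  0.002  0.006  0.003]
```

View pics/w7.png

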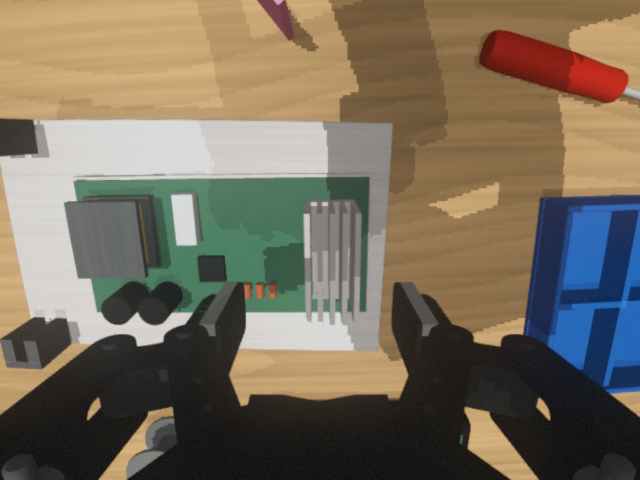

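```bash
python3 - <<'E'
import cv2
from h import *
c=load("w7")
p=plane(c,[(304,213),(361,213),(305.5,322),(358.5,322)],106)[:,:2];print(p.round(1).tolist(),p.mean(0))
im=cv2.imread("pics/w7.png")[180:340,280:400]; cv2.imwrite("pics/w7a.png",cv2.resize(im,None,fx=3.7,fy=3.7,interpolation=cv2.INTER_CUBIC))
E
```

```text
[[484.3, 179.7], [485.3, 207.3], [543.0, 177.9], [544.0, 205.8]] [514.1513296  192.67525169]
```

View pics/w7a.png

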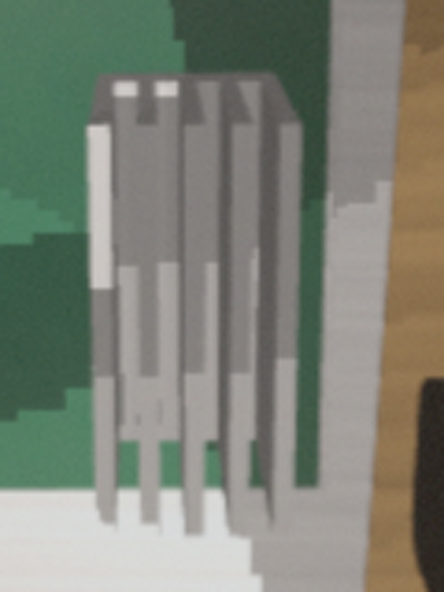

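>>> servo_tool:
  increments: "55 0 6.6 -10 0; 55 0 0 -20 0; 55 0 0 -20 0; 55 0 0 -11 0; 55 0 0 0 0; 55 0 0 0 0"

```text
t: 12.85
position: [514.7, 193.4, 78.2]
tcp_rot: [3.141, 0.0, 3.107]
wrist_force: [0.4, -0.2, 0.7]
grip_width: 0.641
```

>>> servo_tool:
  increments: "20 0 -0.7 0 0; 20 0 0 0 0; 20 0 0 0 0; 20 0 0 0 0; 20 0 0 0 0; 20 0 0 0 0; 20 0 0 0 0"
  grip_force: 80

```text
t: 13.55
position: [515.0, 192.7, 78.8]
tcp_rot: [3.141, 0.002, 3.107]
wrist_force: [-2.3, 0.4, 10.3]
grip_width: 0.311
```

```bash
python3 - <<'E'
from h import *
c,s=snap("wrist","w8"); print(s["t"],s["position"],s["tcp_rot"],s["wrist_force"],s["wrist_torque"],s["grip_width"]*85.4)
E
```

```text
13.55 [515.01856697 192.73117632  78.82965642] [3.14101914e+00 1.61444997e-03 3.10708799e+00] [-2.2511836   0.42909084 10.33938842] [0.07694752 0.31770955 0.10978392] 26.527352015209413
```

View pics/w8.png

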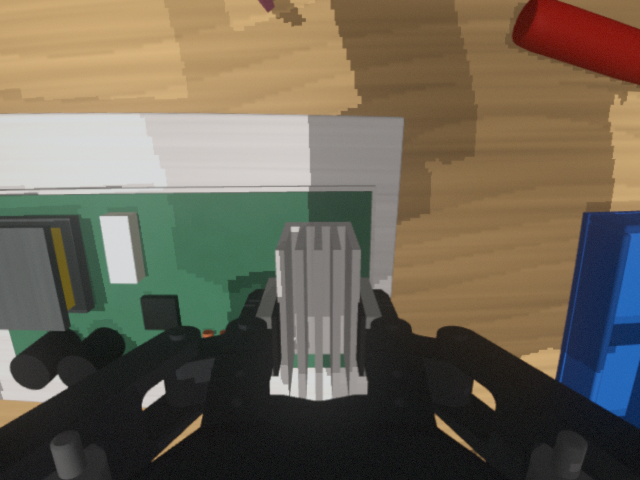

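>>> servo_tool:
  increments: "20 -0.5 -10 0 0; 20 -0.7 -15 0 -0.3; 20 -0.7 -15 0 -0.3; 20 -0.7 -15 0 -0.3; 20 -0.7 -15 0 0; 20 -0.5 -10 0 0; 20 0 0 0 0"

```text
t: 14.3
position: [511.6, 111.5, 78.8]
tcp_rot: [3.141, 0.002, 3.091]
wrist_force: [0.9, -9.6, 9.0]
grip_width: 0.31
```

>>> servo_tool:
  increments: "20 -0.5 -10 0 0; 20 -0.7 -15 0 0; 20 -0.7 -15 0 0; 20 -0.7 -15 0 0; 20 -0.5 -10 0 0; 20 0 0 0 0; 20 0 0 0 0"

```text
t: 15.0
position: [508.5, 46.7, 78.8]
tcp_rot: [-3.141, 0.002, 3.091]
wrist_force: [-0.1, -8.6, 9.9]
grip_width: 0.311
```

```bash
python3 - <<'E'
from h import *
for k in ["wrist","top","scene"]:
    c,s=snap(k,k+"9"); 
print(s["t"],s["position"],s["tcp_rot"],s["wrist_force"],s["wrist_torque"],s["grip_width"]*85.4)
im=cv2.imread("pics/top9.png")[190:310,200:420]; cv2.imwrite("pics/top9a.png",cv2.resize(im,None,fx=3.6,fy=3.6,interpolation=cv2.INTER_CUBIC))
im=cv2.imread("pics/scene9.png")[190:320,230:430]; cv2.imwrite("pics/scene9a.png",cv2.resize(im,None,fx=4,fy=4,interpolation=cv2.INTER_CUBIC))
E
```

```text
15.1 [508.50453523  46.7768984   78.79943403] [-3.14115422e+00  2.25639592e-03  3.09113445e+00] [-0.20397666 -9.48294695  9.8281046 ] [-1.27974559  0.02166786  0.01792227] 27.051394689158165
```

View pics/wrist9.png

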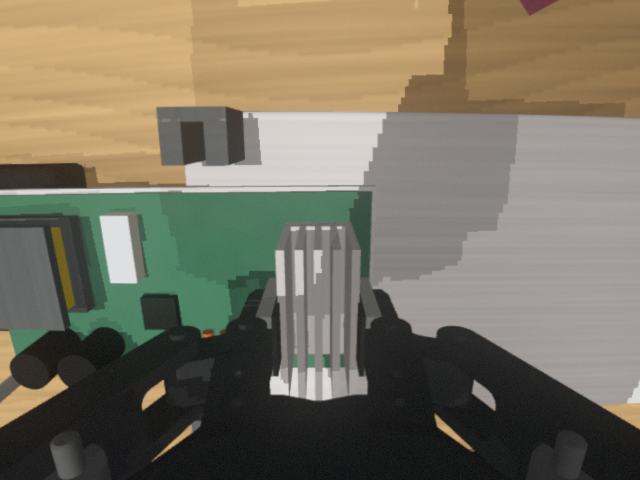

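View pics/top9a.png

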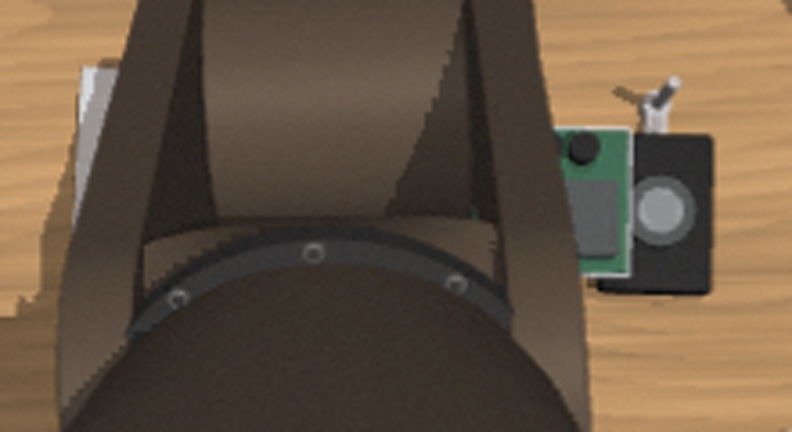

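View pics/scene9a.png

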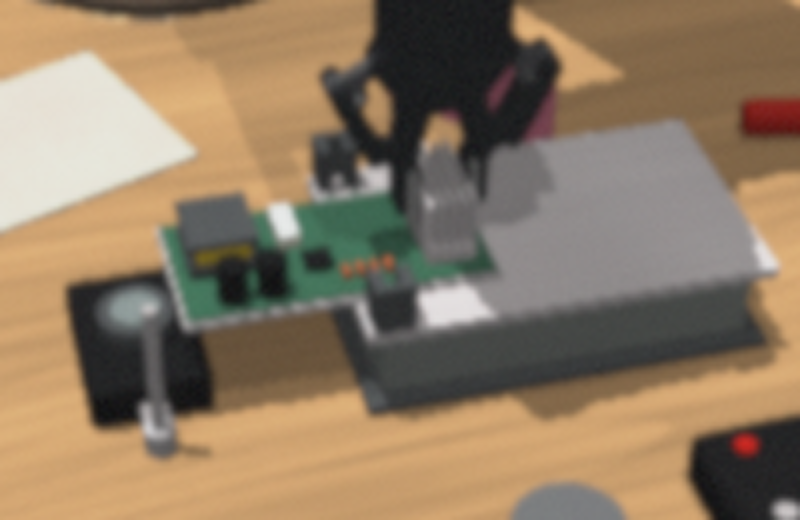

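```bash
python3 - <<'E'
from h import *
u=np.array([.0488,.9988])
t=load("top9"); s=load("scene9"); w=load("w1")
T=lambda pts:[(200+(x+.5)/3.6-.5,190+(y+.5)/3.6-.5) for x,y in pts]
S=lambda pts:[(230+(x+.5)/4-.5,190+(y+.5)/4-.5) for x,y in pts]
def sh(n,c,pts,z):
    p=plane(c,pts,z)[:,:2]; print(n,p.round(1).tolist(),(p@u).round(1))
sh("top front",t,T([(632,128),(630,277)]),66)
sh("top pin",t,T([(675,81)]),100)
sh("sc front top",s,S([(160,230),(187,323)]),66)
sh("sc front bot",s,S([(188,331)]),60)
sh("sc pin",s,S([(150,309)]),100)
# detection-free triangulation of pin top from 3 views
import scipy.optimize as so
uv=[(w,(320+(165+.5)/3.3-.5,140+(530.5)/3.3-.5)),(t,T([(675,81)])[0]),(s,S([(150,309)])[0])]
r=so.least_squares(lambda X:np.concatenate([proj(c,X)[0]-p for c,p in uv]),[567,-131,100]); print(r.x,r.fun)
E
python3 - <<'E'
import cv2
im=cv2.imread("pics/top9.png")[205:275,350:410]; cv2.imwrite("pics/t9z.png",cv2.resize(im,None,fx=8,fy=8,interpolation=cv2.INTER_CUBIC))
im=cv2.imread("pics/scene9.png")[235:305,245:330]; cv2.imwrite("pics/s9z.png",cv2.resize(im,None,fx=8,fy=8,interpolation=cv2.INTER_CUBIC))
E
```

```text
top front [[543.9, -109.7], [454.2, -105.4]] [-83.  -83.1]
top pin [[566.6, -132.1]] [-104.3]
sc front top [[462.2, -104.5], [545.6, -108.9]] [-81.9 -82.1]
sc front bot [[545.4, -108.6]] [-81.9]
sc pin [[567.9, -132.0]] [-104.1]
[ 567.52079552 -132.04646043  100.06407386] [ 0.00677016 -0.18443829 -0.02638598 -0.44662107 -0.07796215 -0.11565617]
```

View pics/t9z.png

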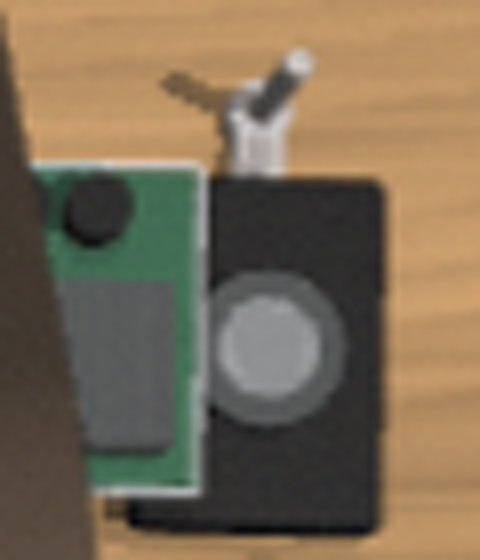

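View pics/s9z.png

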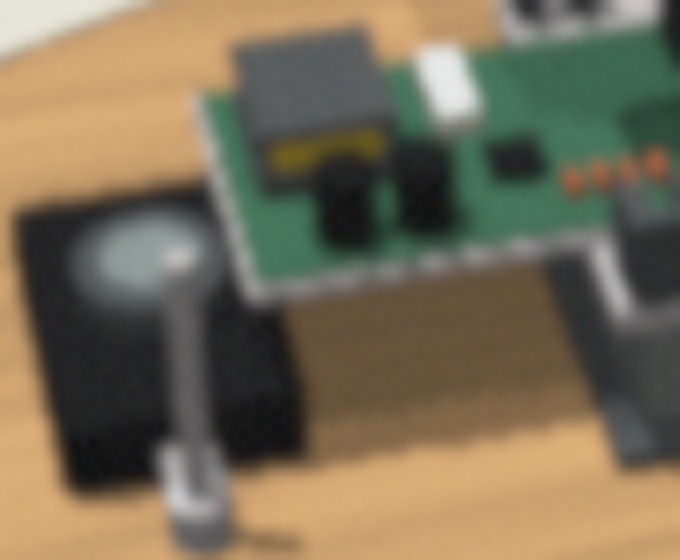

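>>> servo_tool:
  increments: "20 -0.4 -8 0 0; 20 -0.4 -8 0 0; 20 -0.2 -5.2 0 0; 20 0 0 0 0; 20 0 0 0 0; 20 0 0 0 0"

```text
t: 15.75
position: [507.6, 26.0, 78.8]
tcp_rot: [-3.141, 0.002, 3.091]
wrist_force: [0.5, -5.3, 9.9]
grip_width: 0.311
```

```bash
python3 - <<'E'
from h import *
for k in ["wrist","top","scene"]:
    c,s=snap(k,k+"10"); 
print(s["t"],s["position"],s["tcp_rot"],s["wrist_force"],s["wrist_torque"],s["grip_width"]*85.4)
im=cv2.imread("pics/top10.png")[205:275,350:410]; cv2.imwrite("pics/t10z.png",cv2.resize(im,None,fx=8,fy=8,interpolation=cv2.INTER_CUBIC))
im=cv2.imread("pics/scene10.png")[235:305,235:320]; cv2.imwrite("pics/s10z.png",cv2.resize(im,None,fx=8,fy=8,interpolation=cv2.INTER_CUBIC))
E
```

```text
15.85 [507.55635049  25.96090232  78.79475888] [-3.14141138e+00  2.38483274e-03  3.09113928e+00] [-0.31528094 -4.58457762  9.92352338] [-0.57170809  0.06847873 -0.10538371] 27.21142079424648
```

View pics/t10z.png

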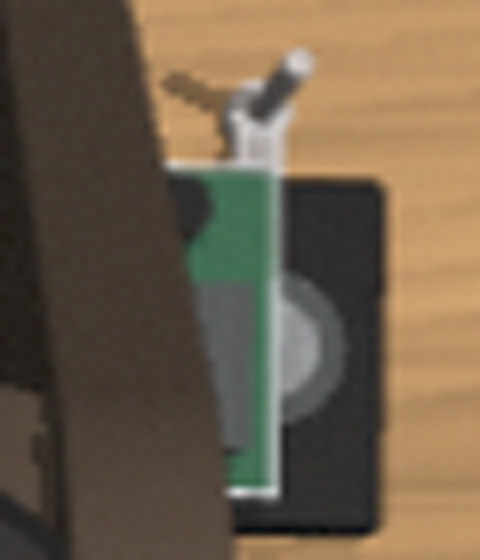

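View pics/s10z.png

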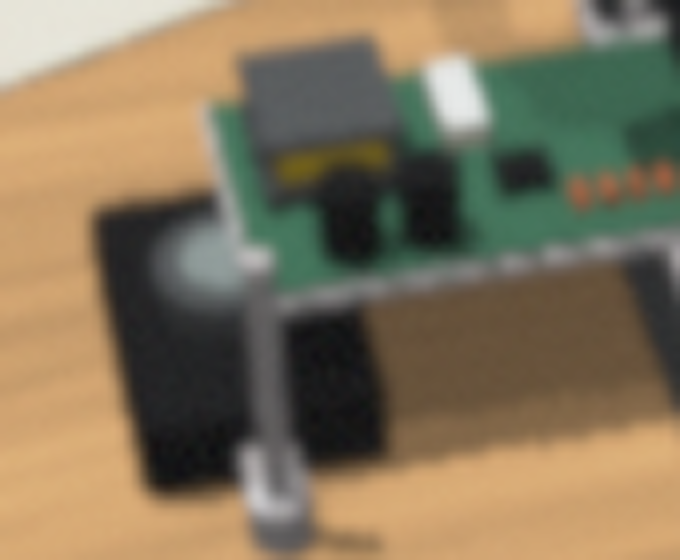

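View pics/wrist10.png

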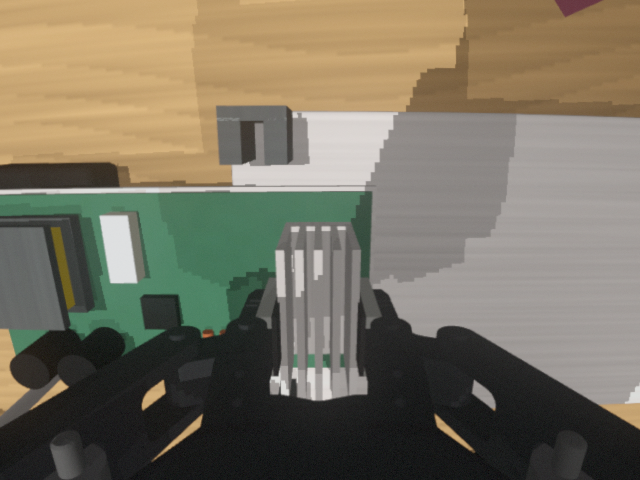

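View pics/scene10.png

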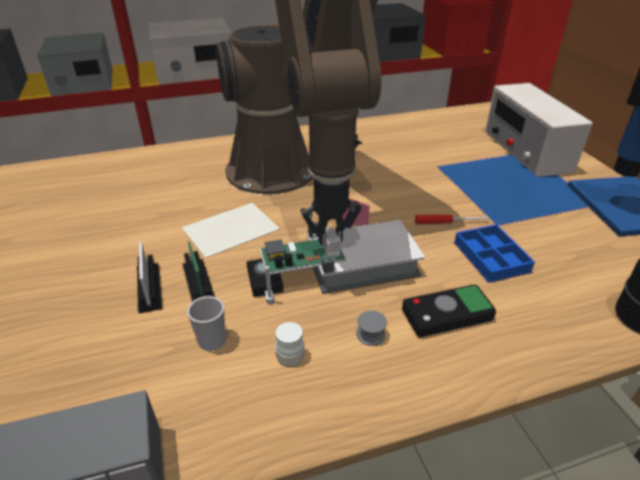

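```bash
python3 - <<'E'
from h import *
u=np.array([.0488,.9988])
t=load("top10"); s=load("scene10")
T=lambda pts:[(350+(x+.5)/8-.5,205+(y+.5)/8-.5) for x,y in pts]
S=lambda pts:[(235+(x+.5)/8-.5,235+(y+.5)/8-.5) for x,y in pts]
def sh(n,c,pts,z):
    p=plane(c,pts,z)[:,:2]; print(n,p.round(1).tolist(),(p@u).round(1))
sh("top front",t,T([(284,165),(280,497)]),66)
sh("top pin",t,T([(300,62)]),100)
sh("sc front top",s,S([(204,103),(240,245)]),66)
sh("sc pin",s,S([(256,258)]),100)
sh("plate",t,[(0,0)],0)
E
```

```text
top front [[543.5, -131.2], [453.4, -126.8]] [-104.5 -104.5]
top pin [[566.2, -131.9]] [-104.1]
sc front top [[456.7, -125.6], [521.1, -129.4]] [-103.1 -103.8]
sc pin [[567.3, -133.0]] [-105.2]
plate [[1172.2, 834.9]] [891.1]
```

```bash
python3 -c "
from plant import manip
print(manip.close_job()); s=manip.sense(); print(s['t'],s['position'],s['wrist_force'])"
```

```text
the job is handed in; nothing more can be done
None
the job is handed in; nothing more can be done
```

The stop plate is standing in the empty slotted holder, and the board is slid out until its front edge is level with the pin. I handed the job in at about 16 s. I never touched the pink look-alike.

- **Stop plate:** I pulled it up out of the guides, lowered it into the groove until it touched the floor, and let go. The wrist picture after release and the last scene picture both show it upright in the groove.
- **Board:** I gripped it by the heat sink and slid it about 167 mm along the stand's axis without lifting it. I turned it about 0.9° on the way to square it with the stand.
- **Front edge against the pin, along the stand's axis:**

| Source | Board front edge (mm) | Pin (mm) |
|---|---|---|
| Arm position | -104.2 | -104.2 |
| Top camera | -104.5 | -104.1 |
| Scene camera | about -103.5 | -105.2 |

The scene camera disagrees with the other two by about 1.7 mm. That is within the calibration error of about 2 mm plus blur, so I made no further correction.

- **Hold:** the grip is set to 80 N on the heat sink, with about 10 N of vertical force at the wrist, so the board is being pressed onto the stand. The board did not shift in the fingers in the wrist pictures. The highest force in the readings was about 12 N.

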